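# Turn over a newly assembled plunger pump with the hand crank

## Task

Fit the loose hand crank onto the pump's shaft coupling, feeling gently for the brass tongue until the hub drops fully home. Then crank the pump clockwise by its red knob through two full turns at an even pace, never faster than a turn in a second and a half, without forcing the drive and without letting the spring-loaded shaft kick back before the heavy point or run away after it. Stop with the plunger at the bottom again, where the shaft turns lightly, leave the crank fitted, and leave everything else where it is.

Things in the scene. Friction and masses are not known exactly. Their poses are not given: they have to be found in the camera images.
- pump: Single-plunger pump, cast aluminium, 104 x 100 mm body on a 150 x 125 mm foot, fixed in a 210 x 170 mm steel nest plate; cannot move. Origin on the table under its vertical shaft, z up, x along the plunger barrel, which sticks out to 104 mm (with its tail pin up to 127 mm) from the shaft's axis, below 100 mm high. Top cover 119 mm above the table.
- drive_face (a point): Fixed point on the shaft's axis, 130 mm above the table, axes as the pump's: centre of the upper face of the dark round coupling (66 mm across) on the shaft. A brass tongue stands on this face: a straight bar across its centre, 54 mm long, 12 mm wide, 11.5 mm high, round-topped. It turns with the shaft.
- stub_tip (a point): Fixed point: top of the steel pilot stub in the middle of the brass tongue, 48 mm above the coupling's face; 14 mm across, its top 8 mm tapering to 6 mm. The tongue's angle is not reported: it lies along the pump's x turned clockwise (from above) by shaft plus -0.5 to 0.5 rad, as the coupling was clamped. Look from above, or feel: the crank drops on within about 0.07 rad of true (0.13 rad of play once home).
- shaft (a joint): Angle of the pump's shaft, rad, growing clockwise seen from above, no end stops. At 0 and each full turn (6.283) the plunger is at the bottom: light (0.12 N m friction), stays put within 0.6 rad. The spring makes it heavy from about 1.2, worst near 2.1 (about 1.1 N m), balances at 3.14, then pushes the shaft on as hard near 4.2, light from 5.3. Starts within 0.3 of 0.
- crank: Loose aluminium hand crank, about 0.55 kg, standing on its hub. Origin at the centre of the hub's underside, z up, x along the arm to the red knob. Hub 68 mm across, 36 mm high; underneath a slot along x, right through (15.6 mm wide, 12.5 mm deep; fits the tongue either way round) and a central bore 15.6 mm across, 52 mm deep, for the stub. Home, the underside lies on the coupling's face.
- boss (a point): Centre of the dark square grip boss on top of the crank's hub, on its axis, 60 mm above the hub's underside. The boss is 28 x 28 mm, sides parallel to the crank's x and y, from 36 to 84 mm above the underside. Axes as the crank's. The crank's arm is 22 mm wide, its top as high as the hub's.
- knob_mid (a point): Middle of the upright red knob on the crank's arm, 90 mm from the hub's axis, 76 mm above the hub's underside. The knob is 26 mm across, from 40 to 102 mm above the underside, and spins freely on the arm.
- cover: Bystander: round aluminium end cover, 80 mm across, 22 mm high.
- bearing: Bystander: steel bearing ring, 62 mm across, 16 mm high.
- housing: Bystander: bare round-bored aluminium housing, about 102 mm square, 82 mm high.
- screwdriver: Bystander: screwdriver with blue handle.
- wrench: Bystander: steel wrench.
- sealant: Bystander: white capped bottle, 48 mm across, 115 mm high.

How it is judged:
On the way, in this order (a step that is already met when the one before it is completed fails the run):
1. crank pushed fully home on the pump's coupling, tongue in slot (z of crank in the frame of drive_face below 0.004 m and horizontal distance between crank and drive_face below 0.005 m and angle between crank's own z axis and vertical below 0.1 rad and value of joint shaft below 0.9 rad), for 0.2 s.
2. over the heavy point for the first time, crank still home (z of crank in the frame of drive_face below 0.004 m and horizontal distance between crank and drive_face below 0.005 m and angle between crank's own z axis and vertical below 0.1 rad and value of joint shaft above 4.2 rad).
3. over the heavy point for the second time, crank still home (z of crank in the frame of drive_face below 0.004 m and horizontal distance between crank and drive_face below 0.005 m and angle between crank's own z axis and vertical below 0.1 rad and value of joint shaft above 10.483 rad).
At the end, for the whole second after the job is handed in: The shaft is at rest within 0.6 rad of two full turns (joint between 11.97 and 13.17 rad), the crank is upright and fully home on the coupling (hub underside within 4 mm of the coupling's face, axis within 5 mm) (z of crank in the frame of drive_face below 0.004 m and horizontal distance between crank and drive_face below 0.005 m and angle between crank's own z axis and vertical below 0.1 rad and value of joint shaft between 11.9664 and 13.1664 rad and velocity of joint shaft between -0.1 and 0.1 rad/s); the robot touches nothing.
It fails at once if the shaft ran away (faster than 4.2 rad/s, a turn in 1.5 s) (velocity of joint shaft above 4.2 rad/s).
It fails at once if the shaft kicked back or was turned backwards (faster than 0.8 rad/s, or beyond 0.7 rad back) (velocity of joint shaft below -0.8 rad/s or value of joint shaft below -0.7 rad).
It fails at once if the crank was forced down on the coupling before it was home (over 50 N) (z of crank in the frame of drive_face above 0.004 m and contact force between crank and pump above 50 N).
It fails at once if the seated crank was wrenched on the drive (over 110 N) (contact force between crank and pump above 110 N).
It fails at once if another thing was pushed away (more than 30 mm) (distance of any of cover, bearing, housing, screwdriver, wrench, sealant from where it was at the start of the episode above 0.03 m).
It also fails if it takes over 72 s, if anything falls off the work surface, if the arm or the gripper's body presses on something with over 40 N, if the wrist force passes 120 N, or if a joint passes its speed limit or range.

## Robot

A 6-joint arm with a two-finger parallel gripper is mounted at the origin on the work surface. World frame = base frame: x ahead of the robot, y to its left, z up, the work surface at z = 0. Lengths are in m, angles in rad, forces in N, time in s.
With the tool pointing down it reaches from about 0.4 to 0.825 m from the base axis. Payload 7 kg.
Tool frame: the origin (TCP) lies midway between the tips of the shut fingers; the grasp point (between the pads) lies 19 mm behind it; z points along the fingers, y is the line along which they close (so a half turn about z gives the same grasp; the last joint's range is limited). The gripper opens to 88 mm and grips with 3 to 60 N. Pads are 19 mm wide; open, the fingers measure 130 mm over their backs; the gripper's body (78 mm by 193 mm) begins 47 mm behind the grasp point.
Start: joints at [1.54, 0.359, 0.012, 0, -1.224, -0.288], TCP at [0.212, 0.641, 0.227] pointing down, gripper open.
Joint ranges: [-3.07, 3.07], [-1.43, 2.12], [-1.02, 1.25], [-3.03, 1.67], [-3.05, -0], [-3.03, 3.03]. Speed limits (rad/s): [2.39, 2.39, 3.01, 3.14, 3.14, 3.14].

## Interface

Orientations are given as [roll, pitch, yaw] about the fixed x, y, z axes, in that order (R = Rz(yaw) Ry(pitch) Rx(roll)).
In Python, from station import arm gives the robot as it stands. The module is installed in compiled form; this text tells all that it offers.
- The arm moves only by the tool carry_out, never from a script. Its argument "commands" is a list of rows, each a list of 4 numbers: the shift along the world's x, y, z in units of 50 mm (1.0 is 50 mm), then the turn about the world's z in units of 6 degrees (1.0 is 6 degrees). A call has exactly 10 rows; each row is the pose to reach, as a shift and turn from the pose commanded when the call began; what a row does not reach only later rows make up. A row lasts 1/8 s, in which the tool goes at most 62.5 mm and 10.7 degrees, less where a joint would pass 70% of its speed; a pose out of reach is approached as far as the arm can. A call with a gripper value outside its range is refused whole. "claw" is the closure, from 0 (fully open) to 1 (shut), set as the call begins (left out, the last holds). The fingers move at their own pace and stop on an object; "force" is the grip in N (left out, the last holds). Time passes only in rows, so rows that repeat a pose let the fingers close, or fill a call up. It gives the time, the measured TCP pose, the force, the opening and the grip force at its end, in the units of the state.
- arm.get_state(): the state, without advancing time (a new reading comes with each control period).
- arm.grab_frame(name): name is "side" or "top" or "wrist"; returns a dict with "pixels" (400x640x3 uint8, red, green, blue), "fx", "fy", "cx", "cy" (pixels), "k1" (the pictures are not rectified: a ray, as slopes to the right and down, at radius r is drawn at 1 + k1 r^2 times it, then the intrinsics apply), "eye" and "orientation" of the camera in the world. Camera axes: x right, y down, z forward; pixel columns grow to the right and rows downward; lengths in m; the calibration is good to about 2 mm. A picture is of the moment at which its call begins. There is no depth.
- arm.job_done(): hands the job in; it is judged then, once.
Trained networks look in a picture, given as the dict that the camera call returned (one of the last four; its "shot" number tells which), for a name from the list of things; names that differ only in an ending like _2 or _b are one class to them, and where a whole thing is asked for, a point or a joint stands for the part that bears it (a point fixed in the world has none). Each returns a list of dicts, best first, with "conf" (0 to 1); they miss things now and then, are a little off and sometimes report something else, mostly with a low value. They report only what shows in the picture. A call takes as long as a camera call.
- arm.regions_of(picture, query): "pixels" (400x640 bool, what is visible of it) and "uv" ([column, row] in pixels, amid what is visible of it).
- arm.mark_of(picture, query): "uv" ([column, row] in pixels: a listed point, or the origin of a listed thing).
The state is a dict: "t": time; "q": joint angles; "qd": joint speeds; "joint_efforts": joint torques, N m; "eef_pos": TCP position; "ee_rot": TCP orientation; "force": force on the tool from outside, world axes, zero at the start; "moment": the same for the moment, N m; "width": finger opening in m; "gripper_force": force on a finger pad.
Only numpy, scipy, OpenCV 4.12 (cv2) and the standard library are available. Lean on these libraries where they do the work, as an engineer would, in place of code of your own. Each camera call takes 0.05 s, during which the arm holds its last target. There are 200 camera calls.

## Working session

There is one attempt and no reset: what is moved stays moved. The work goes in short steps, Python scripts to look and compute and a tool call to move; the robot and the scene stay as the last step left them, time stands still between calls to the robot, and variables do not carry over. Pictures are saved under pics/ and viewed, at most 10 in all, crops included, and the job is handed in when it is done.

Besides the shell and the picture viewer there is one more tool, called after "Request:" as name([rows], argument=value, ...), one row to a line, values as JSON. carry_out: Moves the arm, as the interface text tells. Its arguments: {"type":"object","properties":{"commands":{"type":"array","items":{"type":"array","items":{"type":"number"}}},"claw":{"type":"number"},"force":{"type":"number"}},"required":["commands"]}

```bash
mkdir -p pics
cat > h.py <<'E'
import numpy as np, cv2
from scipy.spatial.transform import Rotation as Ro
from station import arm
def R(f):
    o=np.array(f["orientation"],float)
    if o.shape==(3,3): return o
    return Ro.from_euler('xyz',o).as_matrix() if o.size==3 else Ro.from_quat(o).as_matrix()
def ray(f,uv):
    d=np.array([(uv[0]-f["cx"])/f["fx"],(uv[1]-f["cy"])/f["fy"]]); s=d.copy()
    for _ in range(20): s=d/(1+f["k1"]*(s@s))
    return R(f)@np.array([s[0],s[1],1.])
def onz(f,uv,z):
    r=ray(f,uv); e=np.array(f["eye"]); return e+r*(z-e[2])/r[2]
def proj(f,p):
    c=R(f).T@(np.array(p)-np.array(f["eye"])); s=c[:2]/c[2]; s=s*(1+f["k1"]*(s@s))
    return np.array([f["fx"]*s[0]+f["cx"],f["fy"]*s[1]+f["cy"]])
def tri(fs,uvs):
    A=np.zeros((3,3));b=np.zeros(3)
    for f,u in zip(fs,uvs):
        r=ray(f,u);r/=np.linalg.norm(r);P=np.eye(3)-np.outer(r,r);A+=P;b+=P@np.array(f["eye"])
    return np.linalg.solve(A,b)
def save(f,n): cv2.imwrite("pics/"+n,f["pixels"][:,:,::-1])
E
python3 - <<'E'
from h import *
s=arm.get_state();print({k:np.round(v,3) for k,v in s.items()})
F={n:arm.grab_frame(n) for n in("top","side","wrist")}
for n,f in F.items():
    save(f,n+"0.png");print(n,f["eye"],f["orientation"],f["fx"],f["k1"])
    for q in("drive_face","stub_tip","crank","boss","knob_mid","pump","housing","sealant","cover","bearing"):
        try:m=arm.mark_of(f,q)[:1]
        except Exception as e:m=[];print(e)
        if m:print(n,q,np.round(m[0]["uv"],1),round(m[0]["conf"],2))
a=np.vstack([F["top"]["pixels"],]);
E
```

```text
{'t': np.float64(0.0), 'q': array([ 1.54 ,  0.359,  0.011, -0.   , -1.224, -0.288]), 'qd': array([-0.   , -0.   , -0.   , -0.   ,  0.   , -0.002]), 'joint_efforts': array([-0.0000e+00, -5.8271e+01,  2.9306e+01,  6.9970e+00,  7.0000e-03,
       -0.0000e+00]), 'eef_pos': array([0.211, 0.64 , 0.226]), 'ee_rot': array([ 3.14 , -0.   , -0.319]), 'force': array([-0.257, -0.208,  0.678]), 'moment': array([-0.071,  0.033,  0.032]), 'gripper_force': np.float64(0.0), 'width': np.float64(0.088)}
top [ 0.31568832 -0.03302381  1.35252341] [-2.92558284 -0.00716772 -1.53856033] 366.9136080718388 0.01664112000495126
top drive_face [316.1 199.7] 0.79
top stub_tip [316.5 198.9] 0.78
top crank [399.1 234.8] 0.85
top boss [402.5 231.5] 0.78
top knob_mid [412.7 205.7] 0.41
top pump [318.5 211.5] 0.93
top housing [168.4 221.3] 0.98
top sealant [467.3 251.9] 0.74
top cover [218.9 239.5] 0.58
top bearing [264.5 160.9] 0.53
side [ 0.19122078 -1.0035339   0.9447099 ] [-2.23314852 -0.01932094 -0.37412896] 382.23140714832306 -0.06299910525344955
side drive_face [315.1 196.9] 0.8
side stub_tip [312.2 184.7] 0.74
side crank [320.1 291.3] 0.65
side boss [321.4 280.3] 0.89
side knob_mid [357.  271.3] 0.51
side pump [312.8 227.2] 0.58
side housing [262.2 156.5] 0.97
side cover [255.2 180. ] 0.67
side bearing [336.4 184.9] 0.56
wrist [0.28606395 0.61571221 0.38510684] [ 2.84924584e+00 -1.27551486e-03 -1.89042936e+00] 327.41063315037997 -0.056003273078707304
```

Run:
```python
from h import *
t=arm.grab_frame("top");s=arm.grab_frame("side")
for q in("drive_face","stub_tip","crank","boss","knob_mid","pump"):
    u=[arm.mark_of(f,q) for f in(t,s)]
    if all(u):
        p=tri([t,s],[x[0]["uv"] for x in u]);print(q,np.round(p,4),[np.round(proj(f,p)-x[0]["uv"],1) for f,x in zip((t,s),u)])
a=cv2.resize(t["pixels"][120:320,120:520],(800,400),interpolation=cv2.INTER_CUBIC)
cv2.imwrite("pics/a.png",a[:,:,::-1])
a=cv2.resize(s["pixels"][120:345,190:490],(800,600),interpolation=cv2.INTER_CUBIC)
cv2.imwrite("pics/b.png",a[:,:,::-1])
```

```text
drive_face [0.5807 0.0062 0.1076] [array([-0. ,  0.2]), array([ 0.2, -0. ])]
stub_tip [ 0.5642 -0.0071  0.1716] [array([-0.1,  0.6]), array([ 0.5, -0.1])]
crank [ 4.953e-01 -3.107e-01 -1.000e-04] [array([-0.1,  0.6]), array([ 0.7, -0.2])]
boss [ 0.4913 -0.3132  0.0592] [array([-0.1,  0.4]), array([ 0.5, -0.1])]
knob_mid [ 0.5733 -0.3421  0.0764] [array([ 0.1, -0.3]), array([-0.3,  0.1])]
pump [ 0.5796  0.0099 -0.0199] [array([-0.1,  0.6]), array([ 0.6, -0.1])]
```

View pics/a.png

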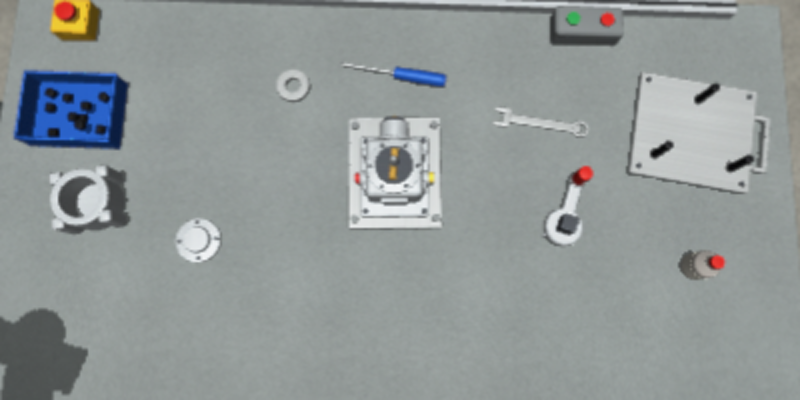

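View pics/b.png

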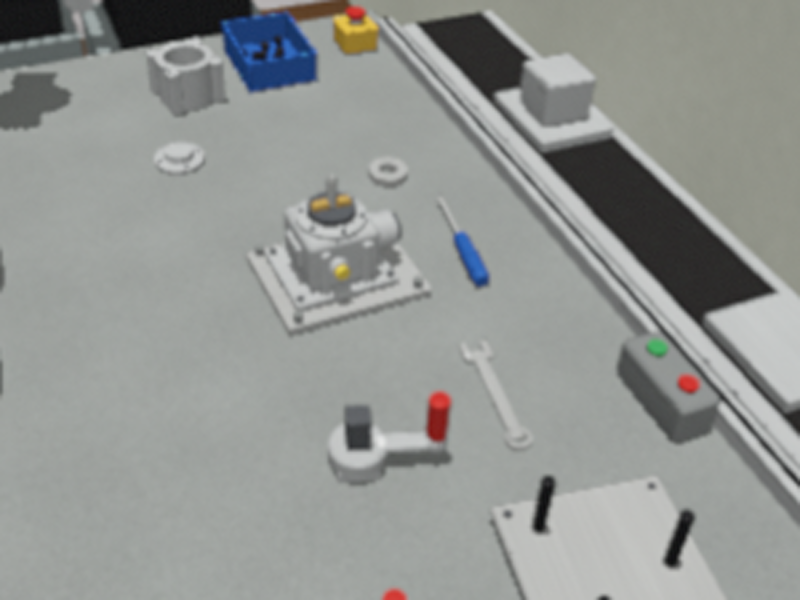

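The top view shows the pump at about (393,165) with its barrel toward +x and the tongue roughly along x. The crank is at (565,225), its arm yawed about -20°. I'll stop over the pump on the way so the wrist camera can measure the tongue.

Request:
carry_out([
  [0.6, -1.05, 0.1, 0],
  [1.2, -2.1, 0.2, 0],
  [1.8, -3.15, 0.3, 0],
  [2.4, -4.2, 0.4, 0],
  [3.0, -5.25, 0.6, 0],
  [3.6, -6.3, 0.7, 0],
  [4.2, -7.35, 0.8, 0],
  [4.8, -8.4, 0.9, 0],
  [5.4, -9.45, 1.0, 0],
  [6.0, -10.5, 1.1, 0],
], claw=0)

```text
t: 3.6
eef_pos: [0.5123, 0.1142, 0.2822]
ee_rot: [-3.141, -0.001, -0.318]
force: [0.6, 0.6, 0.2]
width: 0.0878
gripper_force: 0.0
```

Request:
carry_out([
  [0.3, -0.6, 0, 0],
  [0.6, -1.2, 0, 0],
  [0.9, -1.8, 0, 0],
  [1.1, -2.2, 0, 0],
  [1.2, -2.3, 0, 0],
  [1.2, -2.3, 0, 0],
  [1.2, -2.3, 0, 0],
  [1.2, -2.3, 0, 0],
  [1.2, -2.3, 0, 0],
  [1.2, -2.3, 0, 0],
])

```text
t: 4.85
eef_pos: [0.5715, 0.0012, 0.2817]
ee_rot: [-3.141, -0.0, -0.318]
force: [-0.2, -0.3, -0.1]
width: 0.0876
gripper_force: 0.0
```

Run:
```python
from h import *
f=arm.grab_frame("wrist");t=arm.grab_frame("top")
s=arm.get_state();print(s["t"],s["eef_pos"],s["ee_rot"],f["eye"],f["orientation"])
for q,z in(("drive_face",.13),("stub_tip",.178),("pump",0)):
    m=arm.mark_of(f,q)
    if m:print(q,m[0]["uv"],m[0]["conf"],onz(f,m[0]["uv"],z))
# tongue by colour
hsv=cv2.cvtColor(f["pixels"],cv2.COLOR_RGB2HSV)
m=((hsv[:,:,0]>8)&(hsv[:,:,0]<28)&(hsv[:,:,1]>120)&(hsv[:,:,2]>90)).astype(np.uint8)
n,l,st,c=cv2.connectedComponentsWithStats(m);print([(st[i][4],np.round(c[i])) for i in range(1,n) if st[i][4]>60])
c=np.array([316.,199])
save(f,"w1.png")
```

```text
4.95 [0.57152709 0.0010761  0.28161562] [-3.14153041e+00 -3.96164083e-05 -3.18623458e-01] [ 0.64605366 -0.02383909  0.44104406] [ 2.84923144e+00  3.18811455e-04 -1.88991603e+00]
drive_face [319.9, 183.0] 0.59 [ 0.57192815 -0.0054726   0.13      ]
stub_tip [319.0, 192.4] 0.63 [ 0.57594217 -0.00510846  0.178     ]
pump [316.2, 155.4] 0.86 [ 0.57904193 -0.00490463  0.        ]
[(np.int32(128), array([375., 157.])), (np.int32(290), array([312., 165.])), (np.int32(136), array([323., 202.])), (np.int32(222), array([495., 294.])), (np.int32(221), array([133., 294.]))]
```

View pics/w1.png

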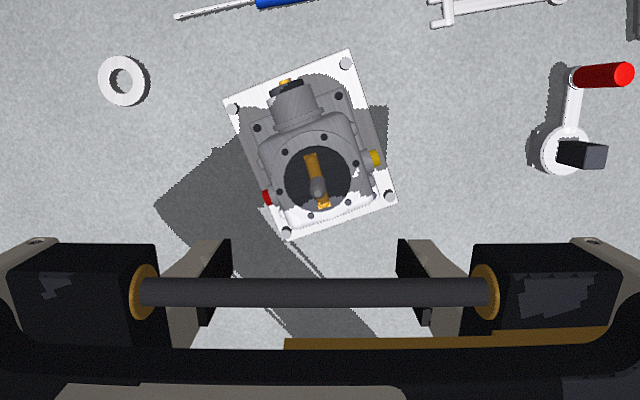

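The wrist view shows the tongue from about (310,153) to (326,208) inside the dark disc centred near (318,180). The crank is at upper right with its hub near (565,150). Next I'll work out the exact tongue angle, centre and crank pose.

Run:
```python
from h import *
f=arm.grab_frame("wrist")
I=f["pixels"];hsv=cv2.cvtColor(I,cv2.COLOR_RGB2HSV)
m=np.zeros(I.shape[:2],bool);m[140:222,275:360]=1
T=m&(hsv[:,:,0]>8)&(hsv[:,:,0]<30)&(hsv[:,:,1]>110)
v,u=np.nonzero(T);P=np.array([onz(f,(a,b),.1405)[:2] for a,b in zip(u,v)])
r=cv2.minAreaRect((P*1e4).astype(np.float32));print("rect",np.array(r[0])/1e4,np.array(r[1])/10,r[2])
w,V=np.linalg.eigh(np.cov(P.T));d=V[:,1];print("pca yaw",np.arctan(d[1]/d[0]),len(P))
D=m&((I.max(2)<75)|T);D=cv2.morphologyEx(D.astype(np.uint8),cv2.MORPH_OPEN,np.ones((5,5)))
c=max(cv2.findContours(D,0,1)[0],key=cv2.contourArea);h=cv2.convexHull(c)
H=np.array([onz(f,p[0],.13)[:2] for p in h]);(cc,rad)=cv2.minEnclosingCircle((H*1e4).astype(np.float32));print("disc",np.array(cc)/1e4,rad/10)
E=cv2.fitEllipse((H*1e4).astype(np.float32));print("ell",np.array(E[0])/1e4,np.array(E[1])/10)
for q,z in(("crank",0),("boss",.06),("knob_mid",.076)):
    k=arm.mark_of(f,q)
    if k:print(q,np.round(k[0]["uv"]),k[0]["conf"],np.round(onz(f,k[0]["uv"],z),4))
```

```text
rect [ 0.57708286 -0.00400431] [12.12189331 54.17669067] 87.38037872314453
pca yaw -0.034082114266527894 457
disc [ 0.57673901 -0.0034736 ] 32.893655395507814
ell [ 0.57745732 -0.00384644] [62.92349854 65.40994873]
boss [583. 154.] 0.78 [ 0.4901 -0.3165  0.06  ]
knob_mid [608.  75.] 0.9 [ 0.5772 -0.3429  0.076 ]
```

Request:
carry_out([
  [-0.2, -0.8, 0, 0],
  [-0.4, -1.7, 0, 0],
  [-0.7, -2.7, -0.2, 0],
  [-0.95, -3.7, -0.6, 0],
  [-1.2, -4.7, -1.0, 0],
  [-1.45, -5.6, -1.3, 0],
  [-1.6, -6.2, -1.6, 0],
  [-1.63, -6.32, -1.6, 0],
  [-1.63, -6.32, -1.6, 0],
  [-1.63, -6.32, -1.6, 0],
])

```text
t: 6.55
eef_pos: [0.4907, -0.3144, 0.2023]
ee_rot: [-3.142, -0.001, -0.318]
force: [0.1, 0.6, -0.5]
width: 0.0877
gripper_force: 0.0
```

Run:
```python
from h import *
f=arm.grab_frame("wrist");t=arm.grab_frame("top")
s=arm.get_state();print(s["t"],s["eef_pos"],s["ee_rot"])
for g in(f,t):
  P={}
  for q,z in(("crank",0),("boss",.06),("knob_mid",.076)):
    k=arm.mark_of(g,q)
    if k:P[q]=onz(g,k[0]["uv"],z);print(q,np.round(k[0]["uv"]),round(k[0]["conf"],2),np.round(P[q],4))
  if len(P)>=2 and "knob_mid" in P and "boss" in P:
    d=P["knob_mid"]-P["boss"];print("yaw",np.arctan2(d[1],d[0]),np.hypot(d[0],d[1]))
save(f,"w2.png")
```

```text
6.65 [ 0.49067374 -0.31424754  0.202197  ] [-3.14152401e+00 -1.04112501e-03 -3.17446093e-01]
crank [311. 173.] 0.73 [ 0.4939 -0.312   0.    ]
boss [312. 190.] 0.85 [ 0.4896 -0.3129  0.06  ]
knob_mid [310.  90.] 0.82 [ 0.5761 -0.3391  0.076 ]
yaw -0.29388294651607716 0.09038430531375558
crank [399. 234.] 0.77 [ 0.4899 -0.3107  0.    ]
boss [404. 235.] 0.47 [ 0.4789 -0.315   0.06  ]
knob_mid [317. 155.] 0.45 [0.7616 0.0021 0.076 ]
yaw 0.8424889255386998 0.4248680876000965
```

View pics/w2.png

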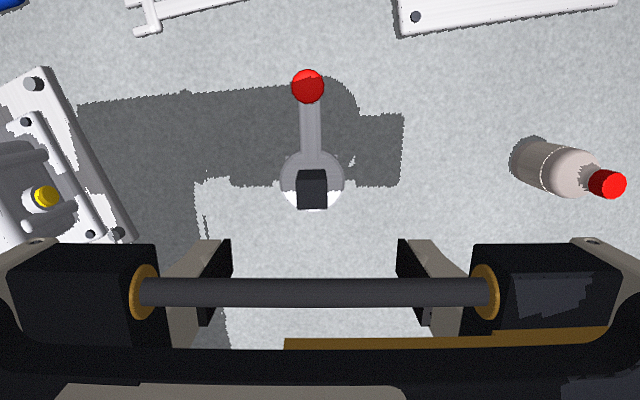

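The boss top sits at (312,190), between the open fingers, and the arm points straight up the image. Now I'll descend and grip.

Request:
carry_out([
  [0, 0.03, -0.5, 0.1],
  [0, 0.03, -1.1, 0.2],
  [0, 0.03, -1.7, 0.2],
  [0, 0.03, -2.3, 0.2],
  [0, 0.03, -2.8, 0.2],
  [0, 0.03, -3.05, 0.2],
  [0, 0.03, -3.14, 0.2],
  [0, 0.03, -3.14, 0.2],
  [0, 0.03, -3.14, 0.2],
  [0, 0.03, -3.14, 0.2],
])

```text
t: 8.2
eef_pos: [0.4905, -0.3137, 0.0453]
ee_rot: [-3.142, -0.001, -0.298]
force: [-0.3, -0.1, -0.1]
width: 0.0877
gripper_force: 0.0
```

Request:
carry_out([
  [0, 0, 0, 0],
  [0, 0, 0, 0],
  [0, 0, 0, 0],
  [0, 0, 0, 0],
  [0, 0, 0, 0],
  [0, 0, 0, 0],
  [0, 0, 0, 0],
  [0, 0, 0, 0],
  [0, 0, 0, 0],
  [0, 0, 0, 0],
], claw=1, force=50)

```text
t: 9.45
eef_pos: [0.4901, -0.3134, 0.0445]
ee_rot: [-3.141, 0.0, -0.298]
force: [0.4, 2.1, -0.0]
width: 0.028
gripper_force: 49.7
```

Request:
carry_out([
  [0, 0, 0.3, 0],
  [0, 0, 0.8, 0],
  [0, 0, 1.5, 0],
  [0, 0, 2.3, 0],
  [0, 0, 3.1, 0],
  [0, 0, 3.8, 0],
  [0, 0.3, 4.1, 0.2],
  [0.2, 0.8, 4.1, 0.6],
  [0.4, 1.5, 4.1, 1.0],
  [0.7, 2.4, 4.1, 1.4],
])

```text
t: 10.7
eef_pos: [0.5239, -0.1921, 0.2488]
ee_rot: [-3.141, 0.002, -0.151]
force: [1.4, 0.4, -5.7]
width: 0.028
gripper_force: 49.7
```

Request:
carry_out([
  [0.2, 0.8, 0, 0.4],
  [0.4, 1.6, 0, 0.8],
  [0.7, 2.4, 0, 1.0],
  [0.9, 3.1, 0, 1.04],
  [1.0, 3.6, 0, 1.04],
  [1.04, 3.8, 0, 1.04],
  [1.04, 3.8, 0, 1.04],
  [1.04, 3.8, 0, 1.04],
  [1.04, 3.8, 0, 1.04],
  [1.04, 3.8, 0, 1.04],
])

```text
t: 11.95
eef_pos: [0.577, -0.0041, 0.2496]
ee_rot: [-3.142, -0.0, -0.043]
force: [-0.4, 0.3, -4.6]
width: 0.028
gripper_force: 49.7
```

Run:
```python
from h import *
f=arm.grab_frame("wrist");s=arm.grab_frame("side")
S=arm.get_state();print(S["t"],S["eef_pos"],S["ee_rot"],S["force"],S["moment"])
for q in("crank","boss","knob_mid","stub_tip"):
    for n,g in(("w",f),("s",s)):
        k=arm.mark_of(g,q)
        if k:print(n,q,np.round(k[0]["uv"]),round(k[0]["conf"],2))
a=cv2.resize(s["pixels"][120:270,230:430],(640,480),interpolation=cv2.INTER_CUBIC)
b=cv2.resize(f["pixels"],(640,400))[:, :]
cv2.imwrite("pics/c.png",cv2.resize(np.vstack([a,b])[:,:,::-1],(436,600),interpolation=cv2.INTER_AREA))
```

```text
12.05 [ 0.5770152  -0.00394136  0.24963418] [-3.14151433e+00 -1.08634364e-04 -4.29329617e-02] [-0.45388233 -0.12400807 -4.76819353] [0.01883339 0.12300294 0.02052948]
w crank [313. 224.] 0.86
s crank [314. 178.] 0.71
w boss [312. 268.] 0.86
s boss [316. 163.] 0.88
w knob_mid [314.  66.] 0.8
s knob_mid [341. 154.] 0.59
s stub_tip [314. 188.] 0.89
```

View pics/c.png

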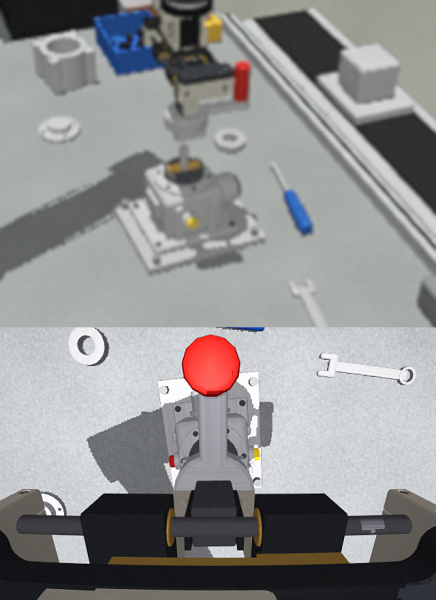

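The side view shows the crank held level just above the stub; the wrist view shows the arm pointing along pump x. I'll lower it gently over the stub.

Request:
carry_out([
  [0, 0, -0.15, 0],
  [0, 0, -0.3, 0],
  [0, 0, -0.45, 0],
  [0, 0, -0.55, 0],
  [0, 0, -0.62, 0],
  [0, 0, -0.69, 0],
  [0, 0, -0.76, 0],
  [0, 0, -0.8, 0],
  [0, 0, -0.8, 0],
  [0, 0, -0.8, 0],
])

```text
t: 13.7
eef_pos: [0.5772, -0.0035, 0.2097]
ee_rot: [-3.142, -0.0, -0.042]
force: [-0.2, 0.8, -5.9]
width: 0.0275
gripper_force: 49.7
```

Request:
carry_out([
  [0, 0, -0.06, 0],
  [0, 0, -0.12, 0],
  [0, 0, -0.18, 0],
  [0, 0, -0.24, 0],
  [0, 0, -0.3, 0],
  [0, 0, -0.35, 0],
  [0, 0, -0.4, 0],
  [0, 0, -0.43, 0],
  [0, 0, -0.43, 0],
  [0, 0, -0.43, 0],
])

```text
t: 14.95
eef_pos: [0.5758, -0.0036, 0.1872]
ee_rot: [3.141, 0.003, -0.043]
force: [-5.4, 0.1, -4.7]
width: 0.028
gripper_force: 49.7
```

Request:
carry_out([
  [0, 0, -0.02, 0],
  [0, 0, -0.04, 0],
  [0, 0, -0.06, 0],
  [0, 0, -0.08, 0],
  [0, 0, -0.1, 0],
  [0, 0, -0.1, 0],
  [0, 0, -0.1, 0],
  [0, 0, -0.1, 0],
  [0, 0, -0.1, 0],
  [0, 0, -0.1, 0],
])

```text
t: 16.2
eef_pos: [0.5758, -0.0036, 0.1823]
ee_rot: [3.141, 0.003, -0.043]
force: [-5.5, 1.1, -3.2]
width: 0.0281
gripper_force: 49.7
```

It's below the tongue's top, so the tongue is in the slot. I'll ease x by 1.5 mm and continue down.

Request:
carry_out([
  [-0.03, 0, 0, 0],
  [-0.03, 0, -0.03, 0],
  [-0.03, 0, -0.06, 0],
  [-0.03, 0, -0.09, 0],
  [-0.03, 0, -0.12, 0],
  [-0.03, 0, -0.14, 0],
  [-0.03, 0, -0.16, 0],
  [-0.03, 0, -0.17, 0],
  [-0.03, 0, -0.17, 0],
  [-0.03, 0, -0.17, 0],
])

```text
t: 17.45
eef_pos: [0.5755, -0.0036, 0.1746]
ee_rot: [3.142, 0.0, -0.042]
force: [-3.6, 0.0, -3.6]
width: 0.0282
gripper_force: 49.7
```

Request:
carry_out([
  [0, 0, 0, 0],
  [0, 0, 0, 0],
  [0, 0, 0, 0],
  [0, 0, 0, 0],
  [0, 0, 0, 0],
  [0, 0, 0, 0],
  [0, 0, 0.2, 0],
  [0, 0, 0.6, 0],
  [0, 0, 1.1, 0],
  [0, 0, 1.6, 0],
], claw=0)

```text
t: 18.7
eef_pos: [0.5757, -0.0036, 0.2561]
ee_rot: [-3.142, -0.001, -0.042]
force: [0.6, -0.3, 0.9]
width: 0.0878
gripper_force: 0.0
```

Request:
carry_out([
  [0.2, 0, 0.4, 0],
  [0.5, -0.02, 0.4, 0],
  [0.9, -0.05, 0.4, 0],
  [1.3, -0.07, 0.4, 0],
  [1.6, -0.08, 0.4, 0],
  [1.8, -0.08, 0.4, 0],
  [1.8, -0.08, 0.4, 0],
  [1.8, -0.08, 0.4, 0],
  [1.8, -0.08, 0.4, 0],
  [1.8, -0.08, 0.4, 0],
])

```text
t: 19.95
eef_pos: [0.6653, -0.0075, 0.275]
ee_rot: [-3.141, -0.0, -0.042]
force: [0.1, 0.1, 0.3]
width: 0.0876
gripper_force: 0.0
```

Run:
```python
from h import *
f=arm.grab_frame("wrist");s=arm.grab_frame("side")
S=arm.get_state();print(S["t"],S["eef_pos"],S["ee_rot"])
for q,z in(("crank",.13),("boss",.19),("knob_mid",.206)):
    u=[arm.mark_of(g,q) for g in(f,s)]
    for n,k,g in zip("ws",u,(f,s)):
        if k:print(n,q,np.round(k[0]["uv"]),round(k[0]["conf"],2),np.round(onz(g,k[0]["uv"],z),4))
    if all(u):print("tri",tri([f,s],[k[0]["uv"] for k in u]))
a=cv2.resize(s["pixels"][145:245,260:400],(640,457),interpolation=cv2.INTER_CUBIC)
cv2.imwrite("pics/d.png",cv2.resize(np.vstack([a,f["pixels"]])[:,:,::-1],(448,600),interpolation=cv2.INTER_AREA))
```

```text
20.05 [ 0.66541027 -0.00749209  0.27487113] [-3.14141017e+00 -3.97052288e-04 -4.22582890e-02]
w crank [315. 271.] 0.92 [ 0.5753 -0.0054  0.13  ]
s crank [312. 195.] 0.61 [0.5699 0.0061 0.13  ]
tri [ 0.5715993  -0.0022764   0.13217873]
w boss [314. 308.] 0.58 [ 0.5726 -0.0041  0.19  ]
s boss [313. 181.] 0.89 [0.5731 0.0048 0.19  ]
tri [ 0.57247912 -0.00266899  0.19330981]
w knob_mid [312. 213.] 0.76 [ 0.6653 -0.0069  0.206 ]
s knob_mid [338. 171.] 0.52 [0.6668 0.0135 0.206 ]
tri [ 0.66392304 -0.00410374  0.21525619]
```

View pics/d.png

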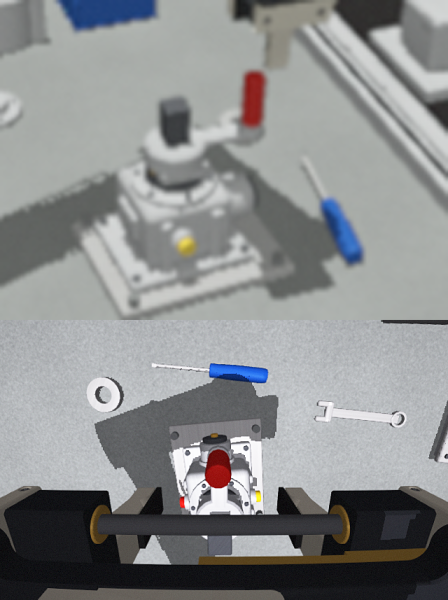

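The crank is seated: the hub lies on the coupling, and the knob reads (0.665,-0.007), which agrees with the geometry. Next I'll take the knob.

Request:
carry_out([
  [0, 0, -0.4, 0],
  [0, 0, -0.9, 0],
  [0, 0, -1.3, 0],
  [0, 0, -1.6, 0],
  [0, 0, -1.72, 0],
  [0, 0, -1.72, 0],
  [0, 0, -1.72, 0],
  [0, 0, -1.72, 0],
  [0, 0, -1.72, 0],
  [0, 0, -1.72, 0],
])

```text
t: 21.6
eef_pos: [0.6656, -0.0075, 0.1887]
ee_rot: [-3.142, -0.0, -0.042]
force: [-0.0, -0.2, 0.2]
width: 0.0876
gripper_force: 0.0
```

Request:
carry_out([
  [0, 0, 0, 0],
  [0, 0, 0, 0],
  [0, 0, 0, 0],
  [0, 0, 0, 0],
  [0, 0, 0, 0],
  [0, 0, 0, 0],
  [0, 0, 0, 0],
  [0, 0, 0, 0],
  [0, 0, 0, 0],
  [0, 0, 0, 0],
], claw=1, force=40)

```text
t: 22.85
eef_pos: [0.6656, -0.0075, 0.1886]
ee_rot: [-3.142, -0.0, -0.042]
force: [-0.0, 0.4, -0.4]
width: 0.0254
gripper_force: 40.0
```

Run:
```python
import numpy as np
# clockwise circle, radius .09, start yaw -0.042, 2 turns + .03; gentle ramp in/out, rows
w=0.15; tot=4*np.pi+.03
st=[0.04,0.08,0.12]; n=round((tot-2*sum(st))/w); w=(tot-2*sum(st))/n
th=np.cumsum(st+[w]*n+st[::-1]); 
while len(th)%10: th=np.append(th,th[-1])
a=-0.042-th; P=.09/.05*np.c_[np.cos(a),np.sin(a)]; c=1.8*np.array([np.cos(-.042),np.sin(-.042)])
for i in range(0,len(th),10):
    r=np.round(P[i:i+10]-c,2); c=c+r[-1]
    print([[float(x),float(y),0,0] for x,y in r+0.0], round(th[min(i+9,len(th)-1)],2))
```

```text
[[0.0, -0.07, 0, 0], [-0.02, -0.21, 0, 0], [-0.07, -0.43, 0, 0], [-0.16, -0.68, 0, 0], [-0.29, -0.91, 0, 0], [-0.46, -1.13, 0, 0], [-0.65, -1.31, 0, 0], [-0.87, -1.47, 0, 0], [-1.11, -1.59, 0, 0], [-1.37, -1.67, 0, 0]] 1.29
[[-0.26, -0.05, 0, 0], [-0.53, -0.05, 0, 0], [-0.8, -0.02, 0, 0], [-1.06, 0.06, 0, 0], [-1.3, 0.17, 0, 0], [-1.53, 0.32, 0, 0], [-1.73, 0.5, 0, 0], [-1.9, 0.71, 0, 0], [-2.04, 0.94, 0, 0], [-2.14, 1.19, 0, 0]] 2.78
[[-0.06, 0.26, 0, 0], [-0.09, 0.52, 0, 0], [-0.07, 0.79, 0, 0], [-0.02, 1.06, 0, 0], [0.08, 1.31, 0, 0], [0.21, 1.54, 0, 0], [0.37, 1.76, 0, 0], [0.56, 1.94, 0, 0], [0.78, 2.1, 0, 0], [1.02, 2.22, 0, 0]] 4.28
[[0.26, 0.08, 0, 0], [0.53, 0.13, 0, 0], [0.79, 0.13, 0, 0], [1.06, 0.1, 0, 0], [1.32, 0.02, 0, 0], [1.56, -0.09, 0, 0], [1.79, -0.24, 0, 0], [1.99, -0.42, 0, 0], [2.16, -0.62, 0, 0], [2.3, -0.85, 0, 0]] 5.77
[[0.1, -0.25, 0, 0], [0.17, -0.51, 0, 0], [0.19, -0.78, 0, 0], [0.18, -1.05, 0, 0], [0.12, -1.31, 0, 0], [0.03, -1.57, 0, 0], [-0.1, -1.8, 0, 0], [-0.27, -2.01, 0, 0], [-0.46, -2.2, 0, 0], [-0.68, -2.36, 0, 0]] 7.27
[[-0.24, -0.12, 0, 0], [-0.5, -0.2, 0, 0], [-0.76, -0.25, 0, 0], [-1.03, -0.25, 0, 0], [-1.3, -0.22, 0, 0], [-1.56, -0.14, 0, 0], [-1.8, -0.03, 0, 0], [-2.03, 0.12, 0, 0], [-2.23, 0.3, 0, 0], [-2.4, 0.5, 0, 0]] 8.77
[[-0.14, 0.24, 0, 0], [-0.24, 0.48, 0, 0], [-0.3, 0.75, 0, 0], [-0.33, 1.01, 0, 0], [-0.31, 1.28, 0, 0], [-0.26, 1.54, 0, 0], [-0.16, 1.8, 0, 0], [-0.03, 2.03, 0, 0], [0.13, 2.25, 0, 0], [0.32, 2.43, 0, 0]] 10.26
[[0.22, 0.16, 0, 0], [0.46, 0.28, 0, 0], [0.72, 0.36, 0, 0], [0.98, 0.41, 0, 0], [1.25, 0.41, 0, 0], [1.52, 0.38, 0, 0], [1.78, 0.3, 0, 0], [2.02, 0.19, 0, 0], [2.25, 0.04, 0, 0], [2.45, -0.14, 0, 0]] 11.76
[[0.17, -0.2, 0, 0], [0.31, -0.43, 0, 0], [0.41, -0.68, 0, 0], [0.48, -0.94, 0, 0], [0.5, -1.16, 0, 0], [0.5, -1.3, 0, 0], [0.5, -1.37, 0, 0], [0.5, -1.37, 0, 0], [0.5, -1.37, 0, 0], [0.5, -1.37, 0, 0]] 12.6
```

Request:
carry_out([
  [0.0, -0.07, 0, 0],
  [-0.02, -0.21, 0, 0],
  [-0.07, -0.43, 0, 0],
  [-0.16, -0.68, 0, 0],
  [-0.29, -0.91, 0, 0],
  [-0.46, -1.13, 0, 0],
  [-0.65, -1.31, 0, 0],
  [-0.87, -1.47, 0, 0],
  [-1.11, -1.59, 0, 0],
  [-1.37, -1.67, 0, 0],
])

```text
t: 24.1
eef_pos: [0.5973, -0.0913, 0.1888]
ee_rot: [-3.141, -0.002, -0.042]
force: [5.3, 4.4, -2.5]
width: 0.0252
gripper_force: 40.0
```

Request:
carry_out([
  [-0.26, -0.05, 0, 0],
  [-0.53, -0.05, 0, 0],
  [-0.8, -0.02, 0, 0],
  [-1.06, 0.06, 0, 0],
  [-1.3, 0.17, 0, 0],
  [-1.53, 0.32, 0, 0],
  [-1.73, 0.5, 0, 0],
  [-1.9, 0.71, 0, 0],
  [-2.04, 0.94, 0, 0],
  [-2.14, 1.19, 0, 0],
])

```text
t: 25.35
eef_pos: [0.4893, -0.0344, 0.189]
ee_rot: [3.137, 0.0, -0.042]
force: [5.1, -10.2, -3.3]
width: 0.0249
gripper_force: 40.0
```

Request:
carry_out([
  [-0.06, 0.26, 0, 0],
  [-0.09, 0.52, 0, 0],
  [-0.07, 0.79, 0, 0],
  [-0.02, 1.06, 0, 0],
  [0.08, 1.31, 0, 0],
  [0.21, 1.54, 0, 0],
  [0.37, 1.76, 0, 0],
  [0.56, 1.94, 0, 0],
  [0.78, 2.1, 0, 0],
  [1.02, 2.22, 0, 0],
])

```text
t: 26.6
eef_pos: [0.5441, 0.0807, 0.1888]
ee_rot: [-3.141, -0.004, -0.041]
force: [8.0, -3.4, -6.4]
width: 0.0257
gripper_force: 40.0
```

Request:
carry_out([
  [0.26, 0.08, 0, 0],
  [0.53, 0.13, 0, 0],
  [0.79, 0.13, 0, 0],
  [1.06, 0.1, 0, 0],
  [1.32, 0.02, 0, 0],
  [1.56, -0.09, 0, 0],
  [1.79, -0.24, 0, 0],
  [1.99, -0.42, 0, 0],
  [2.16, -0.62, 0, 0],
  [2.3, -0.85, 0, 0],
])

```text
t: 27.85
eef_pos: [0.6566, 0.0366, 0.1886]
ee_rot: [-3.141, -0.0, -0.042]
force: [-1.4, 1.6, 0.1]
width: 0.0257
gripper_force: 40.0
```

Run:
```python
from h import *
s=arm.get_state();d=s["eef_pos"][:2]-np.array([.5755,-.0036]);print(s["t"],d,np.hypot(*d),np.arctan2(d[1],d[0]))
```

```text
27.85 [0.08105389 0.04022411] 0.09048597609097542 0.4606541543660435
```

First turn is over the heavy point and the forces are low. On to the second turn.

Request:
carry_out([
  [0.1, -0.25, 0, 0],
  [0.17, -0.51, 0, 0],
  [0.19, -0.78, 0, 0],
  [0.18, -1.05, 0, 0],
  [0.12, -1.31, 0, 0],
  [0.03, -1.57, 0, 0],
  [-0.1, -1.8, 0, 0],
  [-0.27, -2.01, 0, 0],
  [-0.46, -2.2, 0, 0],
  [-0.68, -2.36, 0, 0],
])

```text
t: 29.1
eef_pos: [0.6216, -0.0813, 0.1886]
ee_rot: [-3.141, -0.001, -0.042]
force: [0.9, 4.3, -1.6]
width: 0.0254
gripper_force: 40.0
```

Request:
carry_out([
  [-0.24, -0.12, 0, 0],
  [-0.5, -0.2, 0, 0],
  [-0.76, -0.25, 0, 0],
  [-1.03, -0.25, 0, 0],
  [-1.3, -0.22, 0, 0],
  [-1.56, -0.14, 0, 0],
  [-1.8, -0.03, 0, 0],
  [-2.03, 0.12, 0, 0],
  [-2.23, 0.3, 0, 0],
  [-2.4, 0.5, 0, 0],
])

```text
t: 30.35
eef_pos: [0.5025, -0.0582, 0.1891]
ee_rot: [3.138, -0.002, -0.042]
force: [10.0, -9.3, -6.8]
width: 0.0256
gripper_force: 40.0
```

Request:
carry_out([
  [-0.14, 0.24, 0, 0],
  [-0.24, 0.48, 0, 0],
  [-0.3, 0.75, 0, 0],
  [-0.33, 1.01, 0, 0],
  [-0.31, 1.28, 0, 0],
  [-0.26, 1.54, 0, 0],
  [-0.16, 1.8, 0, 0],
  [-0.03, 2.03, 0, 0],
  [0.13, 2.25, 0, 0],
  [0.32, 2.43, 0, 0],
])

```text
t: 31.6
eef_pos: [0.5205, 0.0677, 0.1888]
ee_rot: [-3.139, -0.004, -0.041]
force: [7.9, 1.8, -6.4]
width: 0.0255
gripper_force: 40.0
```

Request:
carry_out([
  [0.22, 0.16, 0, 0],
  [0.46, 0.28, 0, 0],
  [0.72, 0.36, 0, 0],
  [0.98, 0.41, 0, 0],
  [1.25, 0.41, 0, 0],
  [1.52, 0.38, 0, 0],
  [1.78, 0.3, 0, 0],
  [2.02, 0.19, 0, 0],
  [2.25, 0.04, 0, 0],
  [2.45, -0.14, 0, 0],
])

```text
t: 32.85
eef_pos: [0.6414, 0.0583, 0.1886]
ee_rot: [-3.141, -0.0, -0.042]
force: [-0.2, 0.9, 0.5]
width: 0.0255
gripper_force: 40.0
```

Request:
carry_out([
  [0.17, -0.2, 0, 0],
  [0.31, -0.43, 0, 0],
  [0.41, -0.68, 0, 0],
  [0.48, -0.94, 0, 0],
  [0.5, -1.16, 0, 0],
  [0.5, -1.3, 0, 0],
  [0.5, -1.37, 0, 0],
  [0.5, -1.37, 0, 0],
  [0.5, -1.37, 0, 0],
  [0.5, -1.37, 0, 0],
])

```text
t: 34.1
eef_pos: [0.6655, -0.01, 0.1886]
ee_rot: [3.141, 0.0, -0.042]
force: [0.2, 0.1, 0.0]
width: 0.0259
gripper_force: 40.0
```

Request:
carry_out([
  [0, 0, 0, 0],
  [0, 0, 0, 0],
  [0, 0, 0, 0],
  [0, 0, 0, 0],
  [0, 0, 0, 0],
  [0, 0, 0, 0],
  [0, 0, 0.1, 0],
  [0, 0, 0.5, 0],
  [0, 0, 1.0, 0],
  [0, 0, 1.5, 0],
], claw=0)

```text
t: 35.35
eef_pos: [0.6656, -0.0101, 0.2647]
ee_rot: [3.142, -0.0, -0.042]
force: [-0.1, 0.7, 0.2]
width: 0.0876
gripper_force: 0.0
```

Request:
carry_out([
  [0, 0, 0.5, 0],
  [0, 0, 0.7, 0],
  [0, 0, 0.7, 0],
  [0, 0, 0.7, 0],
  [0, 0, 0.7, 0],
  [0, 0, 0.7, 0],
  [0, 0, 0.7, 0],
  [0, 0, 0.7, 0],
  [0, 0, 0.7, 0],
  [0, 0, 0.7, 0],
])

```text
t: 36.6
eef_pos: [0.6656, -0.01, 0.2986]
ee_rot: [-3.142, -0.0, -0.042]
force: [1.0, 0.1, 0.4]
width: 0.0882
gripper_force: 0.0
```

Run:
```python
from h import *
f=arm.grab_frame("wrist");s=arm.grab_frame("side")
S=arm.get_state();print(S["t"],S["eef_pos"],S["force"])
for q,z in(("crank",.13),("boss",.19),("knob_mid",.206)):
    for n,g in zip("ws",(f,s)):
        k=arm.mark_of(g,q)
        if k:print(n,q,np.round(k[0]["uv"]),round(k[0]["conf"],2),np.round(onz(g,k[0]["uv"],z),4))
a=cv2.resize(s["pixels"][145:245,260:400],(640,457),interpolation=cv2.INTER_CUBIC)
cv2.imwrite("pics/e.png",cv2.resize(np.vstack([a,f["pixels"]])[:,:,::-1],(448,600),interpolation=cv2.INTER_AREA))
```

```text
36.7 [ 0.66555616 -0.01004863  0.29858424] [ 0.42036779  0.27931    -0.06414295]
w crank [310. 261.] 0.62 [ 0.5752 -0.0018  0.13  ]
s crank [312. 196.] 0.6 [0.5699 0.0042 0.13  ]
w boss [310. 292.] 0.82 [ 0.5732 -0.0032  0.19  ]
s boss [314. 184.] 0.69 [ 0.5716 -0.011   0.19  ]
w knob_mid [315. 206.] 0.88 [ 0.6633 -0.0112  0.206 ]
s knob_mid [338. 173.] 0.44 [ 6.642e-01 -2.000e-04  2.060e-01]
```

View pics/e.png

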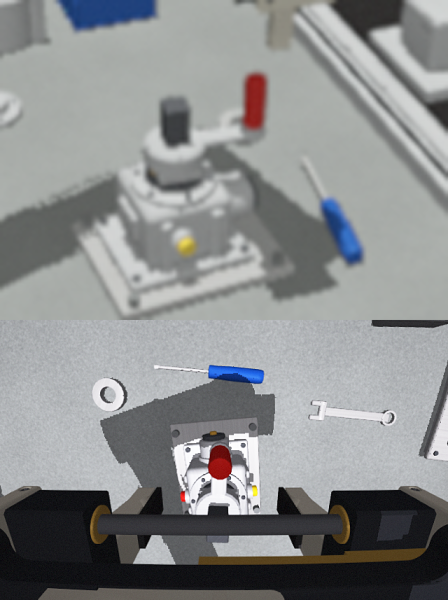

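The crank is still upright and seated, with its arm back along +x, and the gripper is clear above. I'm handing it in.

```bash
python3 -c "
from station import arm
print(arm.job_done())"
```

```text
the job is handed in; nothing more can be done
None
```

The crank is home on the coupling and the pump was cranked two full clockwise turns at about 1.2 rad/s, ending with the plunger at the bottom by my count of the turns. The gripper is clear and the job is handed in at about 37 s; the hand-in returned no verdict.

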